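# Stack the dough totes for proving

## Task

Lay the piece of dough that was just weighed, from the scale, flat in the free place of the tote that already holds three pieces. Then pick up the other tote, the one with two pieces, keep it level, and stack it on top of the first, turned end for end so that its orange end is over the plain end: it must stand on the ledges at full stacking height, not nest down towards the dough. Set it down gently, leave the first tote where it is, and do not push the cutters, timer or jar about.

Things in the scene. Friction and masses are not known exactly. Their poses are not given: they have to be found in the camera images.
- tote_lower: Grey-blue plastic stack-and-nest tote with three pieces of dough; stays and gets the fourth. Origin at the centre of its underside, +x along its length to the end with the orange clip, z up. Rim 214 x 160 mm, 62 mm high; foot 190 x 137 mm; walls 2.5, floor 3 mm thick; about 0.3 kg. A lengthwise divider (28 mm wide at the floor) makes two bays, each 53 mm wide and about 155 mm long at the floor.
- tote_upper: Tote of the same pattern and axes with two pieces of dough, near (+40, +40) and (-40, -40) mm; to be stacked on the other. Orange over orange it nests: the hollow columns slip over those below, origin only about 28 mm above the other's. Orange end over plain end it stacks: its foot stands on the ledges inside the rim, origin 54 mm above the other's, about 5 mm play to every side.
- tote_upper_rail (a point): Top of the upper tote's grip rail at its middle, where it balances: 52 mm above the tote's origin, 10 mm below the rim. The rail is the upright straight top of the divider, along the tote's x, 12 mm thick (y), 18 mm deep (z 34 to 52 mm), long from x = -89 to +81 mm; pinch it from above.
- tote_lower_free (a point): Middle of the free place in the lower tote, on its floor (tote x -43, y -41, z 3 mm). The other pieces lie near (+47, +40), (-47, +40) and (+47, -40) mm, long side along the tote.
- tote_lower_orange (a point): Top of the rim at the middle of the lower tote's orange end, 104 mm from its centre. Hollow stacking columns stand inside the ends, with flat ledges on top at z = 54 mm: one at the middle of the orange end (y -20 to 20 mm), two in the corners of the plain end (|y| over 47 mm); at the floor they reach inward to |x| = 77 mm.
- tote_upper_orange (a point): The same point of the upper tote.
- dough_weighed: The piece of floured dough lying on the white pan of the kitchen scale (pan 35 mm above the counter), firm enough to pinch by its sides. In a tote it lies on the floor, 3 mm above the tote's origin. Origin under its middle, x axis across its short side, y axis along its long side, z up; about 34 x 45 x 12 mm.
- dough_a: Piece of dough in the lower tote. Origin under its middle, x axis across its short side, y axis along its long side, z up; about 34 x 51 x 13 mm.
- dough_b: Piece of dough in the lower tote. Origin under its middle, x axis across its short side, y axis along its long side, z up; about 38 x 52 x 12 mm.
- dough_c: Piece of dough in the lower tote. Origin under its middle, x axis across its short side, y axis along its long side, z up; about 37 x 51 x 14 mm.
- dough_d: Piece of dough in the upper tote. Origin under its middle, x axis across its short side, y axis along its long side, z up; about 37 x 48 x 13 mm.
- dough_e: Piece of dough in the upper tote. Origin under its middle, x axis across its short side, y axis along its long side, z up; about 39 x 47 x 14 mm.
- scale: Kitchen scale, fixed, 145 x 225 x 35 mm, origin under its middle; its square white pan (140 mm) is centred at local y = +37 mm, the display at the -y end.
- cutter_large: Bystander: tinplate ring cutter, 72 mm across, 34 mm high, on the counter near the robot. Origin under its middle.
- cutter_small: Bystander: tinplate ring cutter, 54 mm across, 30 mm high, on the counter near the robot. Origin under its middle.
- timer: Bystander: red and white dial timer, 66 mm across, 55 mm high, at the back. Origin under its middle.
- flour_jar: Bystander: glass jar with a yellow lid, 66 mm across, 120 mm high, at the back. Origin under its middle.
Mind the look-alikes: they are no part of the job. Of the things that look like the dough_b, the smallest one is meant.

How it is judged:
On the way:
1. the weighed piece lies flat and released on the floor of the tote with three pieces (x of dough_weighed in the frame of tote_lower between -0.085 and 0.085 m and y of dough_weighed in the frame of tote_lower between -0.066 and 0.066 m and z of dough_weighed in the frame of tote_lower between -0.003 and 0.008 m and angle between dough_weighed's own z axis and vertical below 0.15 rad and contact force between the fingers and dough_weighed below 0.1 N and linear speed of dough_weighed below 0.02 m/s), for 0.2 s.
At the end, for the whole second after the job is handed in: Upper tote level and still on the ledges: origin 51-57 mm above the lower's, centres within 11 mm, parallel within 0.1 rad, orange ends opposite. Lower tote flat on the counter, moved under 40 mm. Four pieces lie flat on the lower tote's floor, two on the upper's (x of dough_weighed in the frame of tote_lower between -0.085 and 0.085 m and y of dough_weighed in the frame of tote_lower between -0.066 and 0.066 m and z of dough_weighed in the frame of tote_lower between -0.003 and 0.008 m and angle between each of dough_weighed, dough_a, dough_b, dough_c, dough_d, dough_e's own z axis and vertical below 0.15 rad and x of dough_a in the frame of tote_lower between -0.085 and 0.085 m and y of dough_a in the frame of tote_lower between -0.066 and 0.066 m and z of dough_a in the frame of tote_lower between -0.003 and 0.008 m and x of dough_b in the frame of tote_lower between -0.085 and 0.085 m and y of dough_b in the frame of tote_lower between -0.066 and 0.066 m and z of dough_b in the frame of tote_lower between -0.003 and 0.008 m and x of dough_c in the frame of tote_lower between -0.085 and 0.085 m and y of dough_c in the frame of tote_lower between -0.066 and 0.066 m and z of dough_c in the frame of tote_lower between -0.003 and 0.008 m and x of dough_d in the frame of tote_upper between -0.085 and 0.085 m and y of dough_d in the frame of tote_upper between -0.066 and 0.066 m and z of dough_d in the frame of tote_upper between -0.003 and 0.008 m and x of dough_e in the frame of tote_upper between -0.085 and 0.085 m and y of dough_e in the frame of tote_upper between -0.066 and 0.066 m and z of dough_e in the frame of tote_upper between -0.003 and 0.008 m and z of tote_upper in the frame of tote_lower between 0.051 and 0.057 m and horizontal distance between tote_upper and tote_lower below 0.011 m and angle between the x axis of tote_upper and the x axis of tote_lower, either way round below 0.1 rad and horizontal distance between tote_upper_orange and tote_lower_orange above 0.18 m and angle between each of tote_upper, tote_lower's own z axis and vertical below 0.03 rad and height (world z) of tote_lower below 0.004 m and distance of tote_lower from where it was at the start of the episode below 0.04 m and linear speed of each of tote_upper, tote_lower below 0.01 m/s and angular speed of tote_upper below 0.05 rad/s); the robot touches nothing.
It fails at once if the upper tote is tipped more than 0.3 rad (angle between tote_upper's own z axis and vertical above 0.3 rad).
It fails at once if the upper tote is dropped or pressed onto the lower (more than 40 N between them) (contact force between tote_upper and tote_lower above 40 N).
It fails at once if a bystander (cutter, timer, jar) is pushed more than 30 mm (distance of any of cutter_large, cutter_small, timer, flour_jar from where it was at the start of the episode above 0.03 m).
It also fails if it takes over 58 s, if anything falls off the work surface, if the arm or the gripper's body presses on something with over 40 N, if the wrist force passes 120 N, or if a joint passes its speed limit or range.

## Robot

A 6-joint arm with a two-finger parallel gripper is mounted at the origin on a cart in front of the work surface, level with it; the furniture and walls round the work are solid. World frame = base frame: x ahead of the robot, y to its left, z up, the work surface at z = 0. Lengths are in m, angles in rad, forces in N, time in s.
With the tool pointing down it reaches from about 0.35 to 0.975 m from the base axis. Payload 4.9 kg.
Tool frame: the origin (TCP) lies on the front face of the gripper's body, between the roots of the fingers; the fingertips stand 73 mm ahead of it and the grasp point (between the pads) lies 54 mm ahead of it; z points along the fingers, y is the line along which they close (so a half turn about z gives the same grasp; the last joint's range is limited). The gripper opens to 85 mm and grips with 20 to 120 N. Pads are 22 mm wide; open, the fingers measure 114 mm over their backs; the gripper's body (76 mm by 85 mm) begins 54 mm behind the grasp point. The pads swing forward as they close: fully open they stand 13 mm farther back than shut.
Start: joints at [-1.29, 0.053, 1.613, -0, 1.476, -0.119], TCP at [0.243, -0.576, 0.304] pointing down, gripper open.
Joint ranges: [-3.01, 3.01], [-1.01, 2.22], [0.06, 2.58], [-1.02, 4.17], [0.09, 2.62], [-3.14, 3.14]. Speed limits (rad/s): [2.57, 2.57, 3.14, 3.14, 3.14, 3.14].

## Interface

Orientations are given as a rotation vector (axis times angle).
In Python, from station import status, imaging, order gives the robot as it stands.
- The arm moves only by the tool arm_command, never from a script. Its argument "increments" is a list of rows, each an object with "slide": the shift along the tool's x, y, z in m, a list of three; "spin": the turn about the tool's z in degrees; "gripper": the opening, from -1 (shut) to 1 (fully open). In form: [{"slide": [x, y, z], "spin": spin, "gripper": gripper}, ...]. A call has 1 to 8 rows; each row is the pose to reach, as a shift and turn from the pose commanded when the call began, along the tool's axes at that moment; what a row does not reach only later rows make up. A row lasts 1/12 s, in which the tool goes at most 41.7 mm and 7.16 degrees, less where a joint would pass 70% of its speed; a pose out of reach is approached as far as the arm can. A call with a gripper value outside its range is refused whole. The fingers move at their own pace and stop on an object; "newtons" is the grip in N (left out, the last holds). Time passes only in rows, so rows that repeat a pose let the fingers close. It gives the time, the measured TCP pose, the force, the opening and the grip force at its end, in the units of the state.
- status.get_obs(): the state, without advancing time (a new reading comes with each control period).
- imaging.get_image(name): name is "side" or "top"; returns a dict with "frame" (480x640x3 uint8, red, green, blue), "vfov" (degrees; the focal length in pixels is half the picture's height over the tangent of half this angle, whatever the lens; pixels are square), "cx", "cy" (the principal point, pixels), "view" (4x4, takes a point from world to camera coordinates). Camera axes: x right, y up, looking along -z (the intrinsics and any distortion apply to the point x, -y, -z); pixel columns grow to the right and rows downward; lengths in m; the calibration is good to about 2 mm. A picture is of the moment at which its call begins. There is no depth.
- order.finish_job(): hands the job in; it is judged then, once.
The state is a dict: "t": time; "q": joint angles; "dq": joint speeds; "effort": joint torques, N m; "tool_pos": TCP position; "tool_rot": TCP orientation; "contact_force": force on the tool from outside, world axes, zero at the start; "wrist_torque": the same for the moment, N m; "opening": finger opening in m; "grip_force": force on a finger pad.
Only numpy, scipy, OpenCV 4.12 (cv2) and the standard library are available. Lean on these libraries where they do the work, as an engineer would, in place of code of your own. Each camera call takes 0.05 s, during which the arm holds its last target. There are 200 camera calls.

## Working session

There is one attempt and no reset: what is moved stays moved. The work goes in short steps, Python scripts to look and compute and a tool call to move; the robot and the scene stay as the last step left them, time stands still between calls to the robot, and variables do not carry over. Pictures are saved under pics/ and viewed, at most 10 in all, crops included, and the job is handed in when it is done.

Besides the shell and the picture viewer there is one more tool, called after "Call:" as name(argument=value, ...), one argument or row to a line, values as JSON. arm_command: Moves the arm, as the interface text tells. Its arguments: {"type":"object","properties":{"increments":{"type":"array","items":{"type":"object","properties":{"slide":{"type":"array","items":{"type":"number"}},"spin":{"type":"number"},"gripper":{"type":"number"}}}},"newtons":{"type":"number"}},"required":["increments"]}

```bash
mkdir -p pics; cat > h.py <<'E'
import numpy as np, cv2
from station import status, imaging, order
def cam(name):
    d=imaging.get_image(name); return d
def K(d):
    f=240/np.tan(np.radians(d['vfov'])/2); return f
def ray(d,u,v):
    f=K(d); V=np.array(d['view']); R=V[:3,:3]; o=-R.T@V[:3,3]
    c=np.array([(u-d['cx'])/f,-(v-d['cy'])/f,-1]); return o,R.T@c
def plane(d,u,v,z):
    o,r=ray(d,u,v); return o+r*(z-o[2])/r[2]
def proj(d,p):
    V=np.array(d['view']); c=V[:3,:3]@np.array(p)+V[:3,3]; f=K(d)
    return d['cx']+f*c[0]/-c[2], d['cy']-f*c[1]/-c[2]
def save(d,n): cv2.imwrite('pics/'+n,d['frame'][:,:,::-1])
E
python3 - <<'E'
from h import *
import pickle
for n in('top','side'):
    d=cam(n); save(d,n+'0.png'); pickle.dump(d,open(n+'.pkl','wb')); print(n,{k:(np.round(v,3).tolist() if k!='frame' else 0) for k,v in d.items()})
print(status.get_obs())
E
```

```text
top {'frame': 0, 'vfov': 51.396, 'cx': 310.771, 'cy': 240.493, 'view': [[-0.015, -1.0, -0.008, 0.043], [0.995, -0.015, 0.102, -0.548], [-0.102, -0.006, 0.995, -1.19], [0.0, 0.0, 0.0, 1.0]]}
side {'frame': 0, 'vfov': 49.966, 'cx': 315.214, 'cy': 233.597, 'view': [[0.997, -0.07, 0.008, -0.525], [0.033, 0.568, 0.823, -0.093], [-0.063, -0.82, 0.569, -1.494], [0.0, 0.0, 0.0, 1.0]]}
{'t': 0.1, 'q': array([-1.29000172e+00,  5.33313774e-02,  1.61412325e+00,  2.43288015e-05,
        1.47599749e+00, -1.18986786e-01]), 'dq': array([ 0.00036621, -0.00054781, -0.00188124,  0.00083617, -0.00035217,
        0.00107495]), 'effort': array([-6.58426761e-04, -3.94901669e+01, -3.71365392e+01, -1.35717855e-04,
        3.86690328e-03,  1.01670032e-06]), 'tool_pos': array([ 0.24315771, -0.57531036,  0.30278067]), 'tool_rot': array([-3.07722049e+00, -6.23429579e-01,  1.98016121e-04]), 'contact_force': array([-0.08428301, -0.33210683,  1.2645602 ]), 'wrist_torque': array([-0.02036981, -0.00747137, -0.08627095]), 'grip_force': 0.0, 'opening': 0.08554021801842773}
```

View pics/top0.png

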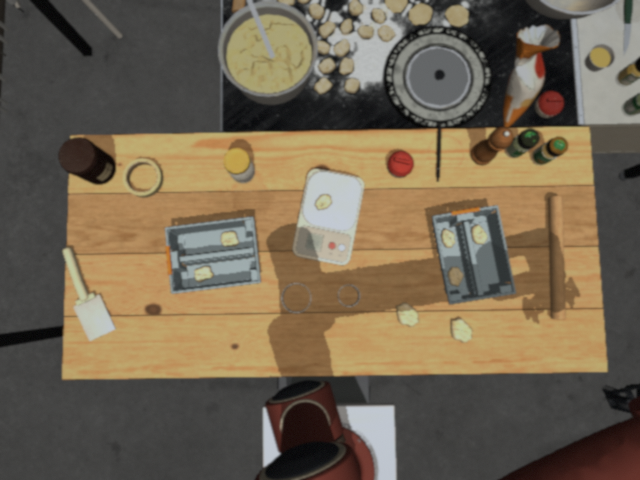

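View pics/side0.png

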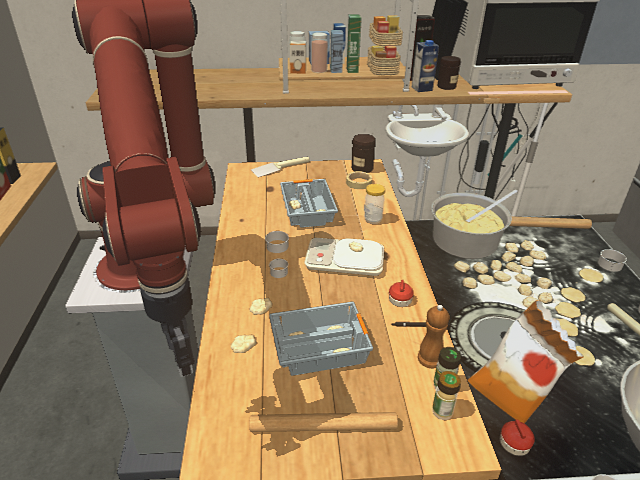

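Top view: the three-piece tote (lower) is at (473,253) with its orange end up at (472,210). The two-piece tote (upper) is at (213,254) with its orange end left at (167,262).

Candidates for the weighed dough:
- On the scale pan at (323,201): the chosen one.
- Counter decoys at (407,315) and (460,330).
- Pieces in the totes at (448,237), (480,234), (455,275), (229,239) and (203,272).
- Rear cut-outs around (340,60).

In the side view the chosen piece is at (357,246).

```bash
python3 - <<'E'
from h import *
import pickle
T=pickle.load(open('top.pkl','rb')); S=pickle.load(open('side.pkl','rb'))
def crop(d,x,y,w,h,s): return cv2.resize(d['frame'][y:y+h,x:x+w,::-1],None,fx=s,fy=s,interpolation=cv2.INTER_CUBIC)
a=crop(T,150,160,130,145,3);b=crop(T,410,160,130,145,3)
cv2.imwrite('pics/crop.png',np.vstack([np.hstack([a[90:435],b[90:435]]),np.hstack([crop(T,290,160,78,75,3),crop(S,310,225,90,56,4)[:225,:]])[:, :780] if 0 else np.hstack([crop(T,290,160,130,75,3),crop(S,290,225,130,75,3)])]))
for nm,d,(x,y,w,h),zz in(('T',T,(308,188,32,28),.041),('S',S,(340,236,34,20),.041)):
    sub=cv2.cvtColor(d['frame'][y:y+h,x:x+w],cv2.COLOR_RGB2HSV); m=(sub[:,:,1]>45).astype(np.uint8)
    n,l,st,c=cv2.connectedComponentsWithStats(m); i=1+st[1:,4].argmax(); 
    ys,xs=np.nonzero(l==i); P=np.array([plane(d,u+x,v+y,zz)[:2] for u,v in zip(xs,ys)])
    print(nm,st[i],P.mean(0)); r=cv2.minAreaRect((P*1000).astype(np.float32)); ev,E=np.linalg.eigh(np.cov(P.T)); print(r,np.sqrt(ev)*4,np.degrees(np.arctan2(E[1,1],E[0,1])))
# orange clips & grey totes
for nm,d,bx in(('Tup',T,(150,205,130,100)),('Tlo',T,(420,195,110,120)),('Sup',S,(270,170,75,65)),('Slo',S,(262,295,120,85))):
    x,y,w,h=bx; hsv=cv2.cvtColor(d['frame'][y:y+h,x:x+w],cv2.COLOR_RGB2HSV)
    o=cv2.inRange(hsv,(5,190,120),(18,255,255)); vs=np.argwhere(o)
    print(nm,'orange',len(vs),(vs.mean(0)[::-1]+[x,y]) if len(vs) else '')
    g=cv2.inRange(hsv,(85,25,30),(120,255,255)); g=cv2.morphologyEx(g,cv2.MORPH_CLOSE,np.ones((9,9)))
    cs,_=cv2.findContours(g,0,2); c=max(cs,key=cv2.contourArea)+[x,y]; r=cv2.minAreaRect(c); print(r, cv2.boxPoints(r).round(1).tolist())
    if nm[0]=='T':
        P=np.array([plane(d,u,v,.062)[:2] for u,v in cv2.boxPoints(r)]); print(P.round(4).tolist(),P.mean(0),np.linalg.norm(P-np.roll(P,1,0),axis=1))
E
```

```text
T [  8   7  15  14 130] [0.64065546 0.00432086]
((642.2550048828125, 3.708131790161133), (34.101524353027344, 32.07979202270508), 89.09105682373047) [0.03032052 0.04261636] 134.72799026935485
S [  0   0  34   5 124] [0.65765207 0.04653473]
((653.3547973632812, 43.66362762451172), (20.887557983398438, 100.63520812988281), 86.6351318359375) [0.02330428 0.12226347] 173.92860281656593
Tup orange 0 
((177.8160400390625, 277.76885986328125), (30.886892318725586, 17.580276489257812), 60.945396423339844) [[162.60000610351562, 268.5], [178.0, 260.0], [193.0, 287.0], [177.60000610351562, 295.5]]
[[0.4838, 0.3861], [0.5035, 0.35], [0.4392, 0.3137], [0.4198, 0.3498]] [0.46157041 0.34989837] [0.07362621 0.04117788 0.07373291 0.04094384]
Tlo orange 1 [470. 209.]
((474.6499328613281, 255.54998779296875), (82.44864654541016, 64.2052993774414), 81.8698959350586) [[437.0, 219.3000030517578], [500.6000061035156, 210.1999969482422], [512.2999877929688, 291.79998779296875], [448.70001220703125, 300.8999938964844]]
[[0.5912, -0.2664], [0.6107, -0.4183], [0.417, -0.4353], [0.3981, -0.2859]] [ 0.50425533 -0.35147543] [0.19411101 0.15317704 0.19436425 0.15061151]
Sup orange 37 [302.62162162 180.83783784]
((287.8269348144531, 203.63462829589844), (11.401752471923828, 12.717339515686035), 15.255120277404785) [[280.70001220703125, 208.3000030517578], [284.0, 196.0], [295.0, 199.0], [291.70001220703125, 211.3000030517578]]
Slo orange 78 [361.93589744 323.66666667]
((353.5206298828125, 311.0464172363281), (21.01766586303711, 5.584404468536377), 66.03751373291016) [[346.70001220703125, 302.6000061035156], [351.79998779296875, 300.29998779296875], [360.29998779296875, 319.5], [355.20001220703125, 321.79998779296875]]
```

View pics/crop.png

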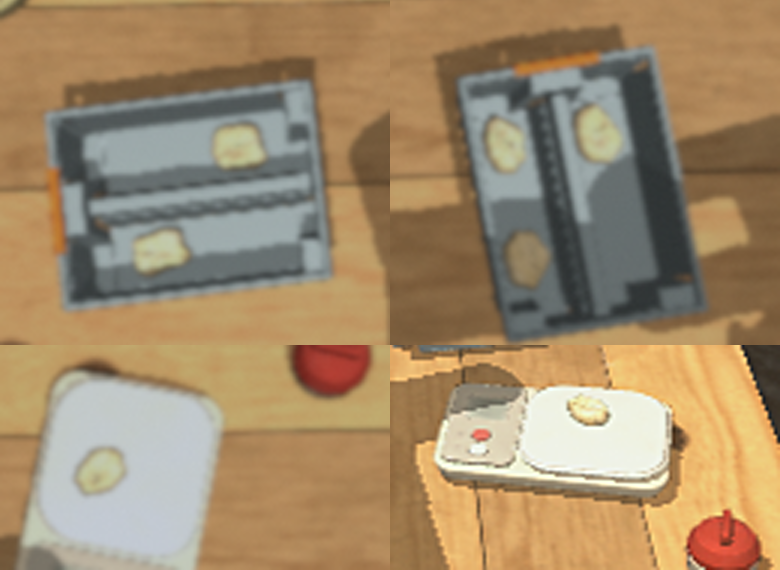

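The close crop shows the chosen dough alone on the white pan at about (323.3,202), with its long side running up-right. It also gives the rim corners of both totes, and orange clips mark the left end of the upper tote and the top end of the lower. The free bay is bottom right of the lower tote.

```bash
python3 - <<'E'
from h import *
import pickle
T=pickle.load(open('top.pkl','rb')); S=pickle.load(open('side.pkl','rb'))
L=np.array([(48,115),(308,82),(330,275),(66,308)])/3+[150,190]
R=(np.array([(460,76),(655,48),(707,308),(508,340)])-[390,0])/3+[410,190]
for nm,c,ax in(('upper',L,(0,3,1,2)),('lower',R,(0,1,3,2))):
    P=np.array([plane(T,u,v,.062)[:2] for u,v in c]); print(nm,P.round(4).tolist(),np.linalg.norm(P-np.roll(P,1,0),axis=1).round(4))
    o=(P[ax[0]]+P[ax[1]])/2; p=(P[ax[2]]+P[ax[3]])/2; d=o-p; C=P.mean(0); th=np.degrees(np.arctan2(d[1],d[0])); print(C,th)
    t=np.radians(th); X=np.array([np.cos(t),np.sin(t)]); Y=np.array([-X[1],X[0]])
    print('side proj corners',[tuple(np.round(proj(S,[*(C+sx*.107*X+sy*.08*Y),.062]),1)) for sx in(1,-1) for sy in(1,-1)], 'orange', np.round(proj(S,[*(C+.107*X),.055]),1))
    if nm=='lower': print('target', C-.039*X-.041*Y)
print('dough side',plane(S,356,246.7,.041), 'proj',proj(S,[.6407,.0043,.041]))
st=status.get_obs(); from scipy.spatial.transform import Rotation as Ro
print(Ro.from_rotvec(st['tool_rot']).as_matrix().round(3))
E
```

```text
upper [[0.5795, 0.3796], [0.6028, 0.1726], [0.4494, 0.1558], [0.4267, 0.3631]] [0.1537 0.2083 0.1543 0.2086]
[0.51461813 0.26778004] 96.33663124330118
side proj corners [(np.float64(278.4), np.float64(181.9)), (np.float64(323.7), np.float64(178.3)), (np.float64(286.8), np.float64(214.7)), (np.float64(336.8), np.float64(210.2))] orange [301.2 181.9]
lower [[0.6008, -0.258], [0.6209, -0.4135], [0.415, -0.4431], [0.3924, -0.2871]] [0.2104 0.1568 0.208  0.1576]
[ 0.5072736  -0.35042638] 8.068083031085582
side proj corners [(np.float64(353.1), np.float64(300.8)), (np.float64(372.2), np.float64(347.9)), (np.float64(267.9), np.float64(312.8)), (np.float64(277.9), np.float64(362.9))] orange [361.9 325.3]
target [ 0.47441396 -0.3964942 ]
dough side [ 6.45405313e-01 -3.44415769e-04  4.10000000e-02] proj (np.float64(354.1979295296552), np.float64(245.8260860489289))
[[ 0.921  0.389 -0.   ]
 [ 0.389 -0.921  0.002]
 [ 0.    -0.002 -1.   ]]
```

Call:
arm_command(
  increments=[
    {"slide":[0.592,-0.377,0.08],"spin":-21.8,"gripper":1},
    {"slide":[0.592,-0.377,0.08],"spin":-21.8,"gripper":1},
    {"slide":[0.592,-0.377,0.08],"spin":-21.8,"gripper":1},
    {"slide":[0.592,-0.377,0.08],"spin":-21.8,"gripper":1},
    {"slide":[0.592,-0.377,0.08],"spin":-21.8,"gripper":1},
    {"slide":[0.592,-0.377,0.08],"spin":-21.8,"gripper":1},
    {"slide":[0.592,-0.377,0.08],"spin":-21.8,"gripper":1},
    {"slide":[0.592,-0.377,0.08],"spin":-21.8,"gripper":1},
  ],
)

```text
t: 0.77
tool_pos: [0.4319, -0.3011, 0.2655]
tool_rot: [-2.905, -1.194, 0.0]
contact_force: [0.1, 0.2, -0.1]
opening: 0.0855
grip_force: 0.0
```

```bash
cat > go.py <<'E'
import sys
from h import *
from scipy.spatial.transform import Rotation as Ro
def go(x,y,z,yaw):
    s=status.get_obs(); R=Ro.from_rotvec(s['tool_rot']).as_matrix(); p=s['tool_pos']
    cy=np.degrees(np.arctan2(R[1,0],R[0,0])); d=R.T@(np.array([x,y,z])-p)
    print('t %.2f'%s['t'],'p',p.round(4),'yaw %.2f'%cy,'tilt %.4f'%np.hypot(R[0,2],R[1,2]),'slide',d.round(4),'spin %.2f'%((cy-yaw+180)%360-180),'F',s['contact_force'].round(1),'op %.4f g %.1f'%(s['opening'],s['grip_force']),'q',s['q'].round(2))
if __name__=='__main__': go(*map(float,sys.argv[1:5]))
E
python3 go.py .642 .003 .2 44.7
```

```text
t 0.77 p [ 0.4319 -0.3011  0.2655] yaw 44.69 tilt 0.0004 slide [ 0.3632 -0.0684  0.0656] spin -0.01 F [ 0.1  0.2 -0.1] op 0.0855 g 0.0 q [-0.75 -0.16  1.88  0.    1.42  0.04]
```

Call:
arm_command(
  increments=[
    {"slide":[0.363,-0.068,0.066],"gripper":1},
    {"slide":[0.363,-0.068,0.066],"gripper":1},
    {"slide":[0.363,-0.068,0.066],"gripper":1},
    {"slide":[0.363,-0.068,0.066],"gripper":1},
    {"slide":[0.363,-0.068,0.066],"gripper":1},
    {"slide":[0.363,-0.068,0.066],"gripper":1},
    {"slide":[0.363,-0.068,0.066],"gripper":1},
    {"slide":[0.363,-0.068,0.066],"gripper":1},
  ],
)

```text
validation failed for argument at $.in...
```

```bash
python3 go.py .642 .003 .111 44.7
```

```text
t 0.77 p [ 0.4319 -0.3011  0.2655] yaw 44.69 tilt 0.0004 slide [ 0.3632 -0.0683  0.1546] spin -0.01 F [ 0.1  0.2 -0.1] op 0.0855 g 0.0 q [-0.75 -0.16  1.88  0.    1.42  0.04]
```

Call:
arm_command(
  increments=[
    {"slide":[0.363,-0.068,0.066],"spin":0,"gripper":1},
    {"slide":[0.363,-0.068,0.066],"spin":0,"gripper":1},
    {"slide":[0.363,-0.068,0.066],"spin":0,"gripper":1},
    {"slide":[0.363,-0.068,0.066],"spin":0,"gripper":1},
    {"slide":[0.363,-0.068,0.066],"spin":0,"gripper":1},
    {"slide":[0.363,-0.068,0.066],"spin":0,"gripper":1},
    {"slide":[0.363,-0.068,0.066],"spin":0,"gripper":1},
    {"slide":[0.363,-0.068,0.066],"spin":0,"gripper":1},
  ],
)

```text
t: 1.43
tool_pos: [0.6186, -0.0312, 0.2066]
tool_rot: [-2.905, -1.195, 0.001]
contact_force: [-0.2, -1.0, 1.2]
opening: 0.0852
grip_force: 0.0
```

```bash
python3 go.py .642 .003 .111 44.7
```

```text
t 1.43 p [ 0.6186 -0.0312  0.2066] yaw 44.72 tilt 0.0008 slide [ 0.0408 -0.0078  0.0956] spin 0.02 F [-0.2 -1.   1.2] op 0.0852 g 0.0 q [-0.17  0.12  1.71 -0.    1.31  0.62]
```

Call:
arm_command(
  increments=[
    {"slide":[0.041,-0.008,0.03],"spin":0,"gripper":1},
    {"slide":[0.041,-0.008,0.06],"spin":0,"gripper":1},
    {"slide":[0.041,-0.008,0.085],"spin":0,"gripper":1},
    {"slide":[0.041,-0.008,0.0985],"spin":0,"gripper":1},
    {"slide":[0.041,-0.008,0.0985],"spin":0,"gripper":1},
    {"slide":[0.041,-0.008,0.0985],"spin":0,"gripper":1},
    {"slide":[0.041,-0.008,0.0985],"spin":0,"gripper":0.6},
    {"slide":[0.041,-0.008,0.0985],"spin":0,"gripper":0.4},
  ],
)

```text
t: 2.1
tool_pos: [0.643, 0.0005, 0.1118]
tool_rot: [2.904, 1.193, 0.006]
contact_force: [0.2, 0.7, 1.5]
opening: 0.0635
grip_force: 0.0
```

```bash
python3 go.py .642 .003 .108 44.7; python3 - <<'E'
from h import *
a=cam('side');b=cam('top')
f=lambda d,x,y:cv2.resize(d['frame'][y:y+75,x:x+100,::-1],None,fx=4,fy=4,interpolation=cv2.INTER_CUBIC)
cv2.imwrite('pics/g1.png',np.hstack([f(a,305,190),f(b,275,165)]))
E
```

```text
t 2.10 p [6.430e-01 5.000e-04 1.118e-01] yaw 44.66 tilt 0.0044 slide [ 0.001  -0.0025  0.0038] spin -0.04 F [0.2 0.7 1.5] op 0.0635 g 0.0 q [-0.11  0.28  1.7   0.    1.16  0.68]
```

View pics/g1.png

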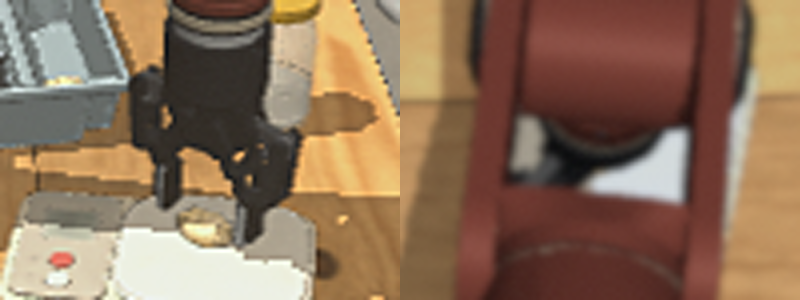

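The side crop shows the two fingers straddling the dough (dough at about (205,228) in the crop), with both tips just above the pan.

Call:
arm_command(
  increments=[
    {"slide":[0,0,0],"spin":0,"gripper":-0.2},
    {"slide":[0,0,0],"spin":0,"gripper":-0.2},
    {"slide":[0,0,0],"spin":0,"gripper":-0.2},
    {"slide":[0,0,0],"spin":0,"gripper":-0.2},
    {"slide":[0,0,0],"spin":0,"gripper":-0.2},
  ],
  newtons=25,
)

```text
t: 2.62
tool_pos: [0.6421, 0.0012, 0.111]
tool_rot: [2.905, 1.195, 0.002]
contact_force: [-3.5, 0.1, 7.0]
opening: 0.0406
grip_force: 23.5
```

```bash
python3 go.py .642 .003 .108 44.7
```

```text
t 2.62 p [0.6421 0.0012 0.111 ] yaw 44.71 tilt 0.0012 slide [ 0.0012 -0.0014  0.003 ] spin 0.01 F [-3.5  0.1  7. ] op 0.0406 g 23.5 q [-0.11  0.28  1.7  -0.    1.16  0.68]
```

Call:
arm_command(
  increments=[
    {"slide":[0,0,-0.02],"spin":0,"gripper":-0.2},
    {"slide":[0,0,-0.05],"spin":0,"gripper":-0.2},
    {"slide":[0,0,-0.09],"spin":0,"gripper":-0.2},
    {"slide":[0,0,-0.09],"spin":0,"gripper":-0.2},
    {"slide":[0,0,-0.09],"spin":0,"gripper":-0.2},
  ],
)

```text
t: 3.03
tool_pos: [0.6436, 0.001, 0.2036]
tool_rot: [2.902, 1.193, 0.011]
contact_force: [-0.3, 0.8, -0.5]
opening: 0.034
grip_force: 0.0
```

```bash
python3 go.py .475 -.396 .198 98.1
```

```text
t 3.03 p [0.6436 0.001  0.2036] yaw 44.71 tilt 0.0080 slide [-0.3992  0.1635  0.0047] spin -53.39 F [-0.3  0.8 -0.5] op 0.0340 g 0.0 q [-0.11  0.17  1.66 -0.    1.31  0.68]
```

```bash
python3 - <<'E'
from h import *
a=cam('side');b=cam('top')
f=lambda d,x,y:cv2.resize(d['frame'][y:y+75,x:x+100,::-1],None,fx=4,fy=4,interpolation=cv2.INTER_CUBIC)
cv2.imwrite('pics/g2.png',np.hstack([f(a,305,205),f(b,275,165)]))
E
```

```text
(no output)
```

View pics/g2.png

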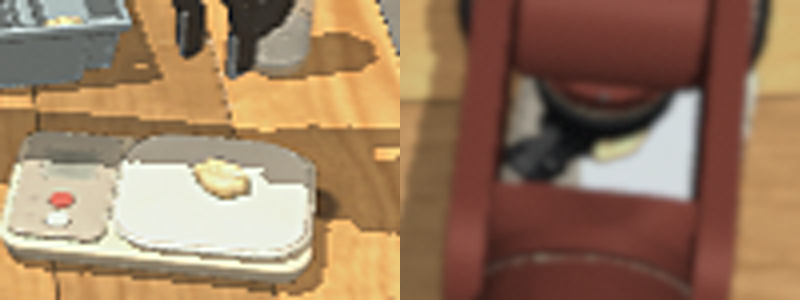

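The grasp slipped: the dough is back on the pan, at about (360,250) in the side view. I'm moving the arm aside to measure it again.

Call:
arm_command(
  increments=[
    {"slide":[-0.211,0.143,-0.02],"spin":0,"gripper":1},
    {"slide":[-0.211,0.143,-0.02],"spin":0,"gripper":1},
    {"slide":[-0.211,0.143,-0.02],"spin":0,"gripper":1},
    {"slide":[-0.211,0.143,-0.02],"spin":0,"gripper":1},
    {"slide":[-0.211,0.143,-0.02],"spin":0,"gripper":1},
    {"slide":[-0.211,0.143,-0.02],"spin":0,"gripper":1},
    {"slide":[-0.211,0.143,-0.02],"spin":0,"gripper":1},
  ],
)

```text
t: 3.72
tool_pos: [0.5901, -0.2543, 0.2175]
tool_rot: [2.909, 1.186, -0.005]
contact_force: [-0.4, 0.6, -0.0]
opening: 0.0854
grip_force: 0.0
```

```bash
python3 - <<'E'
from h import *
T=cam('top');S=cam('side')
f=lambda d,x,y:cv2.resize(d['frame'][y:y+50,x:x+66,::-1],None,fx=6,fy=6,interpolation=cv2.INTER_CUBIC)
cv2.imwrite('pics/g3.png',np.hstack([f(S,330,220),f(T,300,175)]))
for nm,d,(x,y,w,h) in(('T',T,(306,176,46,46)),('S',S,(334,232,46,36))):
    sub=cv2.cvtColor(d['frame'][y:y+h,x:x+w],cv2.COLOR_RGB2HSV).astype(int); m=((sub[:,:,1]>45)&(sub[:,:,2]>90)&(sub[:,:,0]>10)&(sub[:,:,0]<40)).astype(np.uint8)
    n,l,st,c=cv2.connectedComponentsWithStats(m)
    for i in range(1,n):
        if st[i,4]<40: continue
        ys,xs=np.nonzero(l==i); P=np.array([plane(d,u+x,v+y,.041)[:2] for u,v in zip(xs,ys)])
        ev,E=np.linalg.eigh(np.cov(P.T)); print(nm,st[i],P.mean(0).round(4),(np.sqrt(ev)*4).round(4),np.degrees(np.arctan2(E[1,1],E[0,1])))
E
```

```text
T [ 15  14  15  15 124] [ 0.6513 -0.0093] [0.0295 0.0436] 139.33662960266395
S [ 34   0  12  12 111] [0.7073 0.0481] [0.0396 0.0609] 84.0977307143953
```

View pics/g3.png

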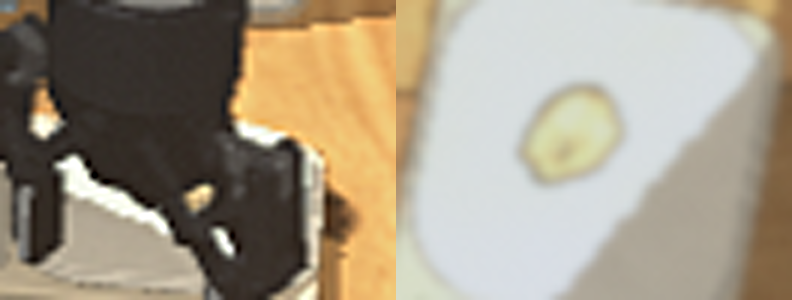

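The top crop shows the dough lying flat on the pan, now centred at (0.651,-0.009) with its axis at 139°. I'll grasp about 4 mm lower and with more grip.

```bash
python3 go.py .6525 -.0105 .14 49.3
```

```text
t 3.82 p [ 0.591  -0.2503  0.217 ] yaw 44.50 tilt 0.0032 slide [ 0.2121 -0.1277  0.0773] spin -4.80 F [ 0.2 -0.1  1.1] op 0.0853 g 0.0 q [-0.52  0.16  1.65  0.    1.34  0.28]
```

Call:
arm_command(
  increments=[
    {"slide":[0.212,-0.128,0],"spin":-4.8,"gripper":1},
    {"slide":[0.212,-0.128,0],"spin":-4.8,"gripper":1},
    {"slide":[0.212,-0.128,0],"spin":-4.8,"gripper":1},
    {"slide":[0.212,-0.128,0],"spin":-4.8,"gripper":1},
    {"slide":[0.212,-0.128,0],"spin":-4.8,"gripper":1},
    {"slide":[0.212,-0.128,0.03],"spin":-4.8,"gripper":1},
    {"slide":[0.212,-0.128,0.077],"spin":-4.8,"gripper":1},
    {"slide":[0.212,-0.128,0.077],"spin":-4.8,"gripper":1},
  ],
)

```text
t: 4.48
tool_pos: [0.6489, -0.0037, 0.1344]
tool_rot: [-2.843, -1.321, 0.015]
contact_force: [-1.6, 0.7, -2.8]
opening: 0.0854
grip_force: 0.0
```

Call:
arm_command(
  increments=[
    {"slide":[0,0,0],"spin":0,"gripper":1},
    {"slide":[0,0,0.02],"spin":0,"gripper":1},
    {"slide":[0,0,0.03],"spin":0,"gripper":0.5},
    {"slide":[0,0,0.03],"spin":0,"gripper":0.5},
  ],
)

```text
t: 4.82
tool_pos: [0.6514, -0.0091, 0.1102]
tool_rot: [-2.852, -1.313, 0.006]
contact_force: [-1.1, 0.5, -0.9]
opening: 0.065
grip_force: 0.0
```

```bash
python3 go.py .6525 -.0105 .107 49.3
```

```text
t 4.82 p [ 0.6514 -0.0091  0.1102] yaw 49.46 tilt 0.0041 slide [-0.0004  0.0017  0.0031] spin 0.16 F [-1.1  0.5 -0.9] op 0.0650 g 0.0 q [-0.13  0.3   1.68 -0.    1.17  0.58]
```

Call:
arm_command(
  increments=[
    {"slide":[0,0.001,0.004],"spin":0,"gripper":0.3},
    {"slide":[0,0.001,0.004],"spin":0,"gripper":0.2},
    {"slide":[0,0.001,0.004],"spin":0,"gripper":-0.3},
    {"slide":[0,0.001,0.004],"spin":0,"gripper":-0.3},
    {"slide":[0,0.001,0.004],"spin":0,"gripper":-0.3},
    {"slide":[0,0.001,0.004],"spin":0,"gripper":-0.3},
  ],
  newtons=40,
)

```text
t: 5.32
tool_pos: [0.6544, -0.0097, 0.1097]
tool_rot: [2.852, 1.315, 0.003]
contact_force: [-1.6, -0.7, 6.1]
opening: 0.0402
grip_force: 40.0
```

```bash
python3 go.py .6525 -.0105 .107 49.3
```

```text
t 5.32 p [ 0.6544 -0.0097  0.1097] yaw 49.50 tilt 0.0023 slide [-0.0019 -0.001   0.0027] spin 0.20 F [-1.6 -0.7  6.1] op 0.0402 g 40.0 q [-0.13  0.3   1.67 -0.    1.16  0.58]
```

Call:
arm_command(
  increments=[
    {"slide":[0,0,-0.006],"spin":0,"gripper":-0.3},
    {"slide":[0,0,-0.012],"spin":0,"gripper":-0.3},
    {"slide":[0,0,-0.02],"spin":0,"gripper":-0.3},
    {"slide":[0,0,-0.03],"spin":0,"gripper":-0.3},
  ],
)

```text
t: 5.65
tool_pos: [0.6532, -0.0092, 0.1381]
tool_rot: [-2.852, -1.315, 0.002]
contact_force: [-0.8, 0.2, -0.4]
opening: 0.0399
grip_force: 39.5
```

```bash
python3 go.py .475 -.396 .198 98.1
```

```text
t 5.65 p [ 0.6532 -0.0092  0.1381] yaw 49.51 tilt 0.0013 slide [-0.4099  0.1156 -0.0598] spin -48.59 F [-0.8  0.2 -0.4] op 0.0399 g 39.5 q [-0.13  0.27  1.66  0.    1.21  0.58]
```

Call:
arm_command(
  increments=[
    {"slide":[-0.02,0.006,-0.04],"spin":-4,"gripper":-0.3},
    {"slide":[-0.05,0.015,-0.06],"spin":-8,"gripper":-0.3},
    {"slide":[-0.08,0.023,-0.06],"spin":-13,"gripper":-0.3},
    {"slide":[-0.11,0.031,-0.06],"spin":-18,"gripper":-0.3},
    {"slide":[-0.145,0.041,-0.06],"spin":-23,"gripper":-0.3},
    {"slide":[-0.18,0.051,-0.06],"spin":-28,"gripper":-0.3},
    {"slide":[-0.215,0.061,-0.06],"spin":-33,"gripper":-0.3},
    {"slide":[-0.25,0.07,-0.06],"spin":-38,"gripper":-0.3},
  ],
)

```text
t: 6.32
tool_pos: [0.5438, -0.2464, 0.1992]
tool_rot: [2.263, 2.177, 0.001]
contact_force: [1.0, 0.3, 0.4]
opening: 0.0403
grip_force: 39.7
```

```bash
python3 go.py .475 -.396 .188 98.1
```

```text
t 6.32 p [ 0.5438 -0.2464  0.1992] yaw 87.77 tilt 0.0016 slide [-0.1522 -0.0629  0.0113] spin -10.33 F [1.  0.3 0.4] op 0.0403 g 39.7 q [-0.55  0.07  1.77  0.    1.3  -0.51]
```

Call:
arm_command(
  increments=[
    {"slide":[-0.03,-0.012,0.002],"spin":-4,"gripper":-0.3},
    {"slide":[-0.06,-0.025,0.004],"spin":-8,"gripper":-0.3},
    {"slide":[-0.095,-0.04,0.006],"spin":-10.3,"gripper":-0.3},
    {"slide":[-0.13,-0.054,0.009],"spin":-10.3,"gripper":-0.3},
    {"slide":[-0.152,-0.063,0.011],"spin":-10.3,"gripper":-0.3},
    {"slide":[-0.152,-0.063,0.011],"spin":-10.3,"gripper":-0.3},
    {"slide":[-0.152,-0.063,0.011],"spin":-10.3,"gripper":-0.3},
    {"slide":[-0.152,-0.063,0.011],"spin":-10.3,"gripper":-0.3},
  ],
)

```text
t: 6.98
tool_pos: [0.4752, -0.3937, 0.1875]
tool_rot: [2.065, 2.367, 0.001]
contact_force: [0.3, 0.3, -0.9]
opening: 0.0402
grip_force: 39.7
```

```bash
python3 go.py .475 -.396 .082 98.1
```

```text
t 6.98 p [ 0.4752 -0.3937  0.1875] yaw 97.81 tilt 0.0006 slide [-0.0023 -0.0006  0.1055] spin -0.29 F [ 0.3  0.3 -0.9] op 0.0402 g 39.7 q [-0.81  0.13  1.73  0.    1.28 -0.95]
```

Call:
arm_command(
  increments=[
    {"slide":[-0.001,0,0.025],"spin":0,"gripper":-0.3},
    {"slide":[-0.001,0,0.055],"spin":0,"gripper":-0.3},
    {"slide":[-0.001,0,0.08],"spin":0,"gripper":-0.3},
    {"slide":[-0.001,0,0.094],"spin":0,"gripper":-0.3},
    {"slide":[-0.001,0,0.1],"spin":0,"gripper":-0.3},
    {"slide":[-0.001,0,0.104],"spin":0,"gripper":-0.3},
    {"slide":[-0.001,0,0.107],"spin":0,"gripper":-0.3},
    {"slide":[-0.001,0,0.108],"spin":0,"gripper":-0.3},
  ],
)

```text
t: 7.65
tool_pos: [0.4759, -0.3954, 0.0802]
tool_rot: [2.063, 2.366, -0.0]
contact_force: [0.3, -0.4, -0.3]
opening: 0.0401
grip_force: 39.7
```

```bash
python3 go.py .475 -.396 .079 98.1
```

```text
t 7.65 p [ 0.4759 -0.3954  0.0802] yaw 97.83 tilt 0.0021 slide [-0.0004 -0.001   0.0012] spin -0.27 F [ 0.3 -0.4 -0.3] op 0.0401 g 39.7 q [-0.81  0.27  1.77  0.    1.1  -0.95]
```

Call:
arm_command(
  increments=[
    {"slide":[0,0,0.001],"spin":0,"gripper":-0.3},
    {"slide":[0,0,0.001],"spin":0,"gripper":0.2},
    {"slide":[0,0,0.001],"spin":0,"gripper":0.2},
    {"slide":[0,0,-0.002],"spin":0,"gripper":0.2},
    {"slide":[0,0,-0.01],"spin":0,"gripper":0.25},
    {"slide":[0,0,-0.035],"spin":0,"gripper":0.25},
    {"slide":[0,0,-0.075],"spin":0,"gripper":0.3},
    {"slide":[0,0,-0.115],"spin":0,"gripper":1},
  ],
)

```text
t: 8.32
tool_pos: [0.4739, -0.3941, 0.1939]
tool_rot: [-2.062, -2.364, -0.0]
contact_force: [0.2, -1.0, 0.6]
opening: 0.0662
grip_force: 0.0
```

```bash
python3 go.py .5155 .2685 .2 96.3
```

```text
t 8.32 p [ 0.4739 -0.3941  0.1939] yaw 97.79 tilt 0.0044 slide [ 0.6509  0.1311 -0.0043] spin 1.49 F [ 0.2 -1.   0.6] op 0.0662 g 0.0 q [-0.81  0.12  1.73 -0.    1.3  -0.95]
```

Call:
arm_command(
  increments=[
    {"slide":[0.651,0.131,-0.01],"spin":1.5,"gripper":1},
    {"slide":[0.651,0.131,-0.01],"spin":1.5,"gripper":1},
    {"slide":[0.651,0.131,-0.01],"spin":1.5,"gripper":1},
    {"slide":[0.651,0.131,-0.01],"spin":1.5,"gripper":1},
    {"slide":[0.651,0.131,-0.01],"spin":1.5,"gripper":1},
    {"slide":[0.651,0.131,-0.01],"spin":1.5,"gripper":1},
    {"slide":[0.651,0.131,-0.01],"spin":1.5,"gripper":1},
    {"slide":[0.651,0.131,-0.01],"spin":1.5,"gripper":1},
  ],
)

```text
t: 8.98
tool_pos: [0.4953, -0.0606, 0.1997]
tool_rot: [2.096, 2.339, -0.0]
contact_force: [0.1, -0.8, -0.0]
opening: 0.0856
grip_force: 0.0
```

```bash
python3 - <<'E'
from h import *
T=cam('top');S=cam('side')
f=lambda d,x,y:cv2.resize(d['frame'][y:y+130,x:x+130,::-1],None,fx=3,fy=3,interpolation=cv2.INTER_CUBIC)
cv2.imwrite('pics/p1.png',np.hstack([f(S,260,275),f(T,410,190)]))
E
python3 go.py .5155 .2685 .2 96.3
```

```text
t 9.08 p [ 0.4954 -0.0577  0.1994] yaw 96.70 tilt 0.0014 slide [ 3.216e-01  5.800e-02 -1.000e-04] spin 0.40 F [-0.2 -0.8 -0.1] op 0.0852 g 0.0 q [-0.27 -0.17  2.    0.    1.31 -0.38]
```

View pics/p1.png

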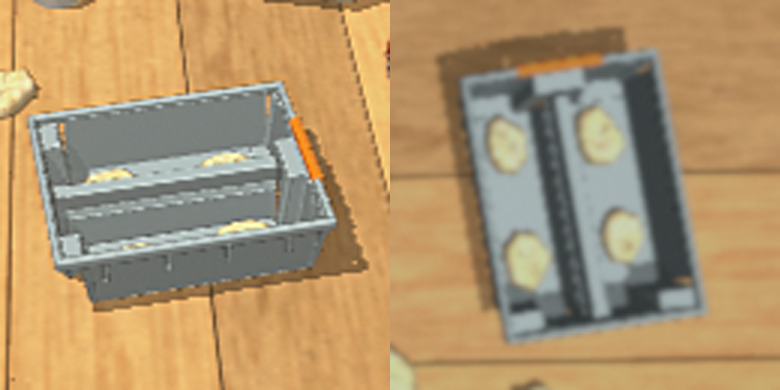

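Top crop: four pieces lie flat in the lower tote, with the placed one at about (625,237) in the crop. The rim corners are unchanged. Next is the upper tote.

Call:
arm_command(
  increments=[
    {"slide":[0.322,0.058,0],"spin":0.4,"gripper":1},
    {"slide":[0.322,0.058,0],"spin":0.4,"gripper":1},
    {"slide":[0.322,0.058,0],"spin":0.4,"gripper":1},
    {"slide":[0.322,0.058,0],"spin":0.4,"gripper":1},
    {"slide":[0.322,0.058,0],"spin":0.4,"gripper":1},
    {"slide":[0.322,0.058,0],"spin":0.4,"gripper":1},
    {"slide":[0.322,0.058,0],"spin":0.4,"gripper":0.3},
    {"slide":[0.322,0.058,0],"spin":0.4,"gripper":0.0},
  ],
)

```text
t: 9.75
tool_pos: [0.5182, 0.2657, 0.1995]
tool_rot: [2.103, 2.333, 0.0]
contact_force: [0.6, -0.2, -0.5]
opening: 0.0639
grip_force: 0.0
```

Call:
arm_command(
  increments=[
    {"slide":[0,0,0],"spin":0,"gripper":0},
    {"slide":[0,0,0],"spin":0,"gripper":0},
    {"slide":[0,0,0],"spin":0,"gripper":0},
  ],
)

```text
t: 10.0
tool_pos: [0.5183, 0.2632, 0.199]
tool_rot: [2.104, 2.332, -0.001]
contact_force: [-0.1, -0.6, 0.2]
opening: 0.0425
grip_force: 0.0
```

```bash
python3 go.py .5155 .2685 .11 96.3
```

```text
t 10.00 p [0.5183 0.2632 0.199 ] yaw 95.89 tilt 0.0010 slide [ 0.0057 -0.0021  0.089 ] spin -0.41 F [-0.1 -0.6  0.2] op 0.0425 g 0.0 q [ 0.34  0.04  1.81 -0.    1.3   0.24]
```

Call:
arm_command(
  increments=[
    {"slide":[0.006,-0.002,0.03],"spin":-0.4,"gripper":0},
    {"slide":[0.006,-0.002,0.055],"spin":-0.4,"gripper":0},
    {"slide":[0.006,-0.002,0.075],"spin":-0.4,"gripper":0},
    {"slide":[0.006,-0.002,0.085],"spin":-0.4,"gripper":0},
    {"slide":[0.006,-0.002,0.089],"spin":-0.4,"gripper":0},
    {"slide":[0.006,-0.002,0.089],"spin":-0.4,"gripper":0},
    {"slide":[0.006,-0.002,0.089],"spin":-0.4,"gripper":-0.2},
    {"slide":[0.006,-0.002,0.089],"spin":-0.4,"gripper":-0.35},
  ],
)

```text
t: 10.67
tool_pos: [0.5167, 0.2698, 0.1119]
tool_rot: [2.096, 2.339, 0.004]
contact_force: [-0.5, 0.0, -0.8]
opening: 0.0276
grip_force: 0.0
```

```bash
python3 go.py .5155 .2685 .11 96.3
```

```text
t 10.67 p [0.5167 0.2698 0.1119] yaw 96.27 tilt 0.0031 slide [-0.0012 -0.0014  0.0019] spin -0.03 F [-0.5  0.  -0.8] op 0.0276 g 0.0 q [ 0.35  0.15  1.85 -0.    1.14  0.24]
```

Call:
arm_command(
  increments=[
    {"slide":[0,0,0],"spin":0,"gripper":-0.55},
    {"slide":[0,0,0],"spin":0,"gripper":-0.7},
    {"slide":[0,0,0],"spin":0,"gripper":-1},
    {"slide":[0,0,0],"spin":0,"gripper":-1},
    {"slide":[0,0,0],"spin":0,"gripper":-1},
    {"slide":[0,0,0],"spin":0,"gripper":-1},
  ],
  newtons=100,
)

```text
t: 11.17
tool_pos: [0.516, 0.2701, 0.1116]
tool_rot: [2.095, 2.34, 0.002]
contact_force: [-2.4, -1.8, 6.2]
opening: 0.0091
grip_force: 98.3
```

```bash
python3 go.py .5155 .2685 .11 96.3
```

```text
t 11.17 p [0.516  0.2701 0.1116] yaw 96.31 tilt 0.0012 slide [-0.0015 -0.0007  0.0016] spin 0.01 F [-2.4 -1.8  6.2] op 0.0091 g 98.3 q [ 0.35  0.15  1.85 -0.    1.14  0.24]
```

Call:
arm_command(
  increments=[
    {"slide":[0,0,-0.004],"spin":0,"gripper":-1},
    {"slide":[0,0,-0.01],"spin":0,"gripper":-1},
    {"slide":[0,0,-0.02],"spin":0,"gripper":-1},
    {"slide":[0,0,-0.035],"spin":0,"gripper":-1},
    {"slide":[0,0,-0.055],"spin":0,"gripper":-1},
    {"slide":[0,0,-0.075],"spin":0,"gripper":-1},
    {"slide":[0,0,-0.095],"spin":0,"gripper":-1},
    {"slide":[0,0,-0.11],"spin":0,"gripper":-1},
  ],
)

```text
t: 11.83
tool_pos: [0.5157, 0.27, 0.2223]
tool_rot: [2.095, 2.34, 0.003]
contact_force: [1.2, 0.1, -3.9]
opening: 0.0092
grip_force: 98.0
```

```bash
python3 go.py .508 -.348 .225 188.1;python3 - <<'E'
from h import *
S=cam('side')
cv2.imwrite('pics/l1.png',cv2.resize(S['frame'][100:250,230:380,::-1],None,fx=4,fy=4,interpolation=cv2.INTER_CUBIC))
E
```

```text
t 11.83 p [0.5157 0.27   0.2223] yaw 96.31 tilt 0.0018 slide [-0.6134 -0.0756 -0.0031] spin -91.79 F [ 1.2  0.1 -3.9] op 0.0092 g 98.0 q [0.35 0.01 1.79 0.   1.33 0.24]
```

View pics/l1.png

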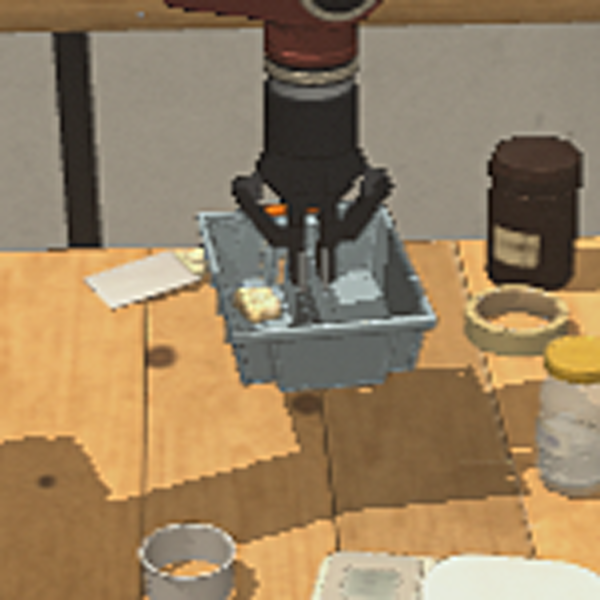

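The side view shows the tote hanging level in the grip, with its rim near (315,320) in the crop and its dough flat inside. I'm carrying it over smoothly.

Call:
arm_command(
  increments=[
    {"slide":[-0.006,-0.001,-0.006],"spin":-1,"gripper":-1},
    {"slide":[-0.018,-0.002,-0.012],"spin":-3,"gripper":-1},
    {"slide":[-0.036,-0.004,-0.018],"spin":-6,"gripper":-1},
    {"slide":[-0.06,-0.007,-0.023],"spin":-10,"gripper":-1},
    {"slide":[-0.085,-0.01,-0.025],"spin":-14,"gripper":-1},
    {"slide":[-0.11,-0.013,-0.025],"spin":-18,"gripper":-1},
    {"slide":[-0.135,-0.016,-0.025],"spin":-22,"gripper":-1},
    {"slide":[-0.16,-0.019,-0.025],"spin":-26,"gripper":-1},
  ],
)

```text
t: 12.55
tool_pos: [0.5136, 0.1076, 0.2445]
tool_rot: [-1.51, -2.754, 0.001]
contact_force: [-0.1, 0.9, -3.8]
opening: 0.0088
grip_force: 98.1
```

```bash
python3 go.py .508 -.348 .24 188.1
```

```text
t 12.55 p [0.5136 0.1076 0.2445] yaw 122.52 tilt 0.0007 slide [-0.3811 -0.2496  0.0045] spin -65.58 F [-0.1  0.9 -3.8] op 0.0088 g 98.1 q [ 0.06 -0.14  1.9  -0.    1.38 -0.5 ]
```

Call:
arm_command(
  increments=[
    {"slide":[-0.022,-0.014,0],"spin":-3.8,"gripper":-1},
    {"slide":[-0.045,-0.029,0],"spin":-7.7,"gripper":-1},
    {"slide":[-0.068,-0.044,0],"spin":-11.7,"gripper":-1},
    {"slide":[-0.091,-0.06,0],"spin":-15.7,"gripper":-1},
    {"slide":[-0.114,-0.075,0],"spin":-19.7,"gripper":-1},
    {"slide":[-0.137,-0.09,0],"spin":-23.7,"gripper":-1},
    {"slide":[-0.16,-0.105,0],"spin":-27.7,"gripper":-1},
    {"slide":[-0.183,-0.12,0],"spin":-31.7,"gripper":-1},
  ],
)

```text
t: 13.22
tool_pos: [0.5099, -0.1113, 0.2445]
tool_rot: [-0.701, -3.062, -0.0]
contact_force: [-0.1, 0.8, -5.4]
opening: 0.0087
grip_force: 98.1
```

```bash
python3 go.py .508 -.348 .24 188.1
```

```text
t 13.22 p [ 0.5099 -0.1113  0.2445] yaw 154.21 tilt 0.0007 slide [-0.1013 -0.214   0.0044] spin -33.89 F [-0.1  0.8 -5.4] op 0.0087 g 98.1 q [-0.36 -0.15  1.91  0.    1.38 -1.48]
```

Call:
arm_command(
  increments=[
    {"slide":[-0.012,-0.026,0],"spin":-4,"gripper":-1},
    {"slide":[-0.025,-0.052,0],"spin":-8,"gripper":-1},
    {"slide":[-0.038,-0.08,0],"spin":-12.5,"gripper":-1},
    {"slide":[-0.051,-0.107,0],"spin":-17,"gripper":-1},
    {"slide":[-0.063,-0.134,0],"spin":-21,"gripper":-1},
    {"slide":[-0.075,-0.16,0],"spin":-25,"gripper":-1},
    {"slide":[-0.086,-0.182,0],"spin":-28.5,"gripper":-1},
    {"slide":[-0.095,-0.2,0],"spin":-31.5,"gripper":-1},
  ],
)

```text
t: 13.88
tool_pos: [0.5077, -0.3333, 0.2442]
tool_rot: [0.154, -3.137, -0.0]
contact_force: [-0.2, 0.5, -4.5]
opening: 0.0089
grip_force: 98.1
```

Call:
arm_command(
  increments=[
    {"slide":[-0.003,-0.008,0],"spin":-1.5,"gripper":-1},
    {"slide":[-0.005,-0.012,0],"spin":-2.2,"gripper":-1},
    {"slide":[-0.005,-0.012,0],"spin":-2.4,"gripper":-1},
    {"slide":[-0.005,-0.012,0],"spin":-2.4,"gripper":-1},
  ],
)

```text
t: 14.22
tool_pos: [0.5143, -0.3424, 0.2444]
tool_rot: [0.217, -3.133, -0.002]
contact_force: [-0.5, 0.1, -4.7]
opening: 0.0088
grip_force: 98.2
```

```bash
python3 go.py .508 -.348 .2 188.1; python3 - <<'E'
from h import *
T=cam('top');S=cam('side')
f=lambda d,x,y:cv2.resize(d['frame'][y:y+180,x:x+130,::-1],None,fx=3,fy=3,interpolation=cv2.INTER_CUBIC)
cv2.imwrite('pics/q1.png',np.hstack([f(S,260,215),f(T,420,160)]))
import pickle; pickle.dump((T,S),open('q1.pkl','wb'))
E
```

```text
t 14.22 p [ 0.5143 -0.3424  0.2444] yaw -172.09 tilt 0.0014 slide [ 0.007  -0.0048  0.0444] spin -0.19 F [-0.5  0.1 -4.7] op 0.0088 g 98.2 q [-0.71  0.08  1.69  0.    1.38 -2.42]
```

View pics/q1.png

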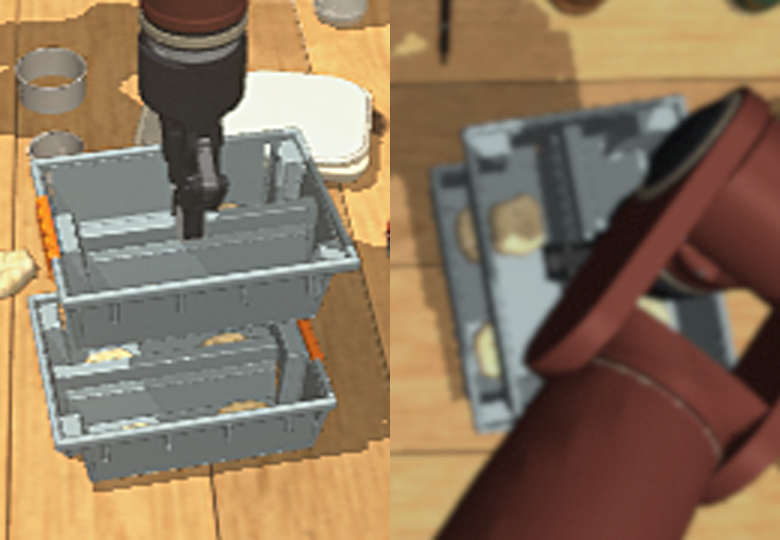

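Side crop: the upper tote is level over the lower, with its orange end left and the lower's orange end right. It is slightly off to the +x/+y side. I'll measure the rim corners next.

```bash
python3 - <<'E'
from h import *
import pickle
T,S=pickle.load(open('q1.pkl','rb'))
def cen(c,z,d,o,off=0):
    P=np.array([plane(d,o[0]+(x-off)/3-.33,o[1]+y/3-.33,z)[:2] for x,y in c]); print(P.round(4).tolist(), P.mean(0).round(4)); return P
U=cen([(33,163),(300,130),(358,268),(60,302)],.1948,S,(260,215))
# lower, from the earlier side crop p1 (origin 260,275)
L=cen([(31,117),(282,84),(335,223),(57,266)],.062,S,(260,275))
L2=cen([(335,402),(57,446)],.062,S,(260,215))
# top: left corners of upper and lower
u=cen([(465,130),(684,97),(508,438-0)],.1948,T,(420,160),390)
for P in(U,L): d=(P[1]+P[2]-P[0]-P[3]); print('angle',np.degrees(np.arctan2(d[1],d[0])))
E
```

```text
[[0.4022, -0.2837], [0.6112, -0.2547], [0.6293, -0.4152], [0.4206, -0.4364]] [ 0.5158 -0.3475]
[[0.3952, -0.2897], [0.6026, -0.2631], [0.622, -0.4177], [0.4142, -0.4461]] [ 0.5085 -0.3541]
[[0.6222, -0.4167], [0.4142, -0.4461]] [ 0.5182 -0.4314]
[[0.6069, -0.2508], [0.6281, -0.4062], [0.3909, -0.2714]] [ 0.542  -0.3095]
angle 6.851939675107373
angle 7.534925321951274
```

```bash
python3 go.py .507 -.3495 .2 188.1
```

```text
t 14.32 p [ 0.5144 -0.342   0.2447] yaw -172.06 tilt 0.0009 slide [ 0.0084 -0.0064  0.0447] spin -0.16 F [-0.1 -0.1 -3.8] op 0.0090 g 98.2 q [-0.71  0.08  1.69  0.    1.38 -2.42]
```

Call:
arm_command(
  increments=[
    {"slide":[0.004,-0.003,0.004],"spin":0,"gripper":-1},
    {"slide":[0.008,-0.006,0.015],"spin":-0.1,"gripper":-1},
    {"slide":[0.0085,-0.0065,0.03],"spin":-0.1,"gripper":-1},
    {"slide":[0.0085,-0.0065,0.045],"spin":-0.1,"gripper":-1},
    {"slide":[0.0085,-0.0065,0.056],"spin":-0.1,"gripper":-1},
    {"slide":[0.0085,-0.0065,0.061],"spin":-0.1,"gripper":-1},
    {"slide":[0.0085,-0.0065,0.063],"spin":-0.1,"gripper":-1},
    {"slide":[0.0085,-0.0065,0.064],"spin":-0.1,"gripper":-1},
  ],
)

```text
t: 14.98
tool_pos: [0.5068, -0.3505, 0.1806]
tool_rot: [0.219, -3.134, -0.0]
contact_force: [-0.3, -0.6, -3.1]
opening: 0.0091
grip_force: 98.2
```

```bash
python3 go.py .507 -.3495 .1656 188.1
```

```text
t 14.98 p [ 0.5068 -0.3505  0.1806] yaw -171.99 tilt 0.0005 slide [-0.0003  0.001   0.015 ] spin -0.09 F [-0.3 -0.6 -3.1] op 0.0091 g 98.2 q [-0.73  0.14  1.74 -0.    1.27 -2.44]
```

Call:
arm_command(
  increments=[
    {"slide":[0,0,0.002],"spin":0,"gripper":-1},
    {"slide":[0,0,0.004],"spin":0,"gripper":-1},
    {"slide":[0,0,0.006],"spin":0,"gripper":-1},
    {"slide":[0,0,0.008],"spin":0,"gripper":-1},
    {"slide":[0,0,0.01],"spin":0,"gripper":-1},
    {"slide":[0,0,0.0115],"spin":0,"gripper":-1},
    {"slide":[0,0,0.0125],"spin":0,"gripper":-1},
    {"slide":[0,0,0.0135],"spin":0,"gripper":-1},
  ],
)

```text
t: 15.65
tool_pos: [0.5069, -0.3506, 0.1674]
tool_rot: [-0.219, 3.134, 0.0]
contact_force: [-0.2, 0.3, -5.1]
opening: 0.0094
grip_force: 98.2
```

```bash
python3 go.py .507 -.3495 .1656 188.1
```

```text
t 15.65 p [ 0.5069 -0.3506  0.1674] yaw -172.00 tilt 0.0000 slide [-0.0002  0.0011  0.0018] spin -0.10 F [-0.2  0.3 -5.1] op 0.0094 g 98.2 q [-0.73  0.15  1.74  0.    1.25 -2.44]
```

Call:
arm_command(
  increments=[
    {"slide":[0,0,0.0007],"spin":0,"gripper":-1},
    {"slide":[0,0,0.0014],"spin":0,"gripper":-1},
    {"slide":[0,0,0.002],"spin":0,"gripper":-1},
    {"slide":[0,0,0.002],"spin":0,"gripper":-1},
  ],
)

```text
t: 15.98
tool_pos: [0.507, -0.3507, 0.1658]
tool_rot: [-0.219, 3.134, -0.0]
contact_force: [0.3, 0.1, -4.2]
opening: 0.0092
grip_force: 98.3
```

```bash
python3 go.py .507 -.3495 .1656 188.1
```

```text
t 15.98 p [ 0.507  -0.3507  0.1658] yaw -171.99 tilt 0.0002 slide [-0.0002  0.0012  0.0002] spin -0.09 F [ 0.3  0.1 -4.2] op 0.0092 g 98.3 q [-0.73  0.15  1.74 -0.    1.24 -2.44]
```

Call:
arm_command(
  increments=[
    {"slide":[0,0,0.0007],"spin":0,"gripper":-1},
    {"slide":[0,0,0.0014],"spin":0,"gripper":-1},
    {"slide":[0,0,0.002],"spin":0,"gripper":-1},
    {"slide":[0,0,0.002],"spin":0,"gripper":-1},
  ],
)

```text
t: 16.32
tool_pos: [0.5071, -0.3508, 0.1656]
tool_rot: [0.219, -3.134, 0.0]
contact_force: [-4.6, 3.8, 7.4]
opening: 0.0092
grip_force: 99.7
```

```bash
python3 go.py .507 -.3495 .1656 188.1
```

```text
t 16.32 p [ 0.5071 -0.3508  0.1656] yaw -171.99 tilt 0.0002 slide [-0.      0.0013  0.    ] spin -0.09 F [-4.6  3.8  7.4] op 0.0092 g 99.7 q [-0.73  0.15  1.74 -0.    1.24 -2.44]
```

Contact came at exactly the stacking height (0.1656). I'm releasing and rising.

Call:
arm_command(
  increments=[
    {"slide":[0,0,-0.0012],"spin":0,"gripper":-1},
    {"slide":[0,0,-0.0012],"spin":0,"gripper":-0.5},
    {"slide":[0,0,-0.0012],"spin":0,"gripper":-0.2},
    {"slide":[0,0,-0.0012],"spin":0,"gripper":-0.2},
    {"slide":[0,0,-0.0012],"spin":0,"gripper":-0.1},
    {"slide":[0,0,-0.0012],"spin":0,"gripper":-0.1},
    {"slide":[0,0,-0.005],"spin":0,"gripper":-0.1},
    {"slide":[0,0,-0.015],"spin":0,"gripper":-0.1},
  ],
)

```text
t: 16.98
tool_pos: [0.5062, -0.35, 0.1772]
tool_rot: [0.219, -3.132, -0.004]
contact_force: [-0.2, 0.3, 0.5]
opening: 0.0385
grip_force: 0.0
```

Call:
arm_command(
  increments=[
    {"slide":[0,0,-0.03],"spin":0,"gripper":-0.1},
    {"slide":[0,0,-0.06],"spin":0,"gripper":-0.1},
    {"slide":[0,0,-0.09],"spin":0,"gripper":-0.1},
    {"slide":[-0.03,0.03,-0.11],"spin":0,"gripper":-0.1},
    {"slide":[-0.03,0.07,-0.11],"spin":0,"gripper":-0.1},
    {"slide":[-0.03,0.11,-0.11],"spin":0,"gripper":-0.1},
    {"slide":[-0.03,0.15,-0.11],"spin":0,"gripper":-0.1},
    {"slide":[-0.03,0.19,-0.11],"spin":0,"gripper":-0.1},
  ],
)

```text
t: 17.65
tool_pos: [0.5099, -0.1567, 0.2899]
tool_rot: [-0.219, 3.132, -0.001]
contact_force: [-0.7, -0.5, 0.1]
opening: 0.0387
grip_force: 0.0
```

```bash
python3 go.py .507 -.3495 .1656 188.1; python3 - <<'E'
from h import *
T=cam('top');S=cam('side')
f=lambda d,x,y:cv2.resize(d['frame'][y:y+150,x:x+130,::-1],None,fx=3,fy=3,interpolation=cv2.INTER_CUBIC)
cv2.imwrite('pics/r1.png',np.hstack([f(S,260,245),f(T,420,175)]))
E
```

```text
t 17.65 p [ 0.5099 -0.1567  0.2899] yaw -172.02 tilt 0.0019 slide [ 0.0299 -0.1905  0.1244] spin -0.12 F [-0.7 -0.5  0.1] op 0.0387 g 0.0 q [-0.44 -0.16  1.84  0.    1.46 -2.15]
```

View pics/r1.png

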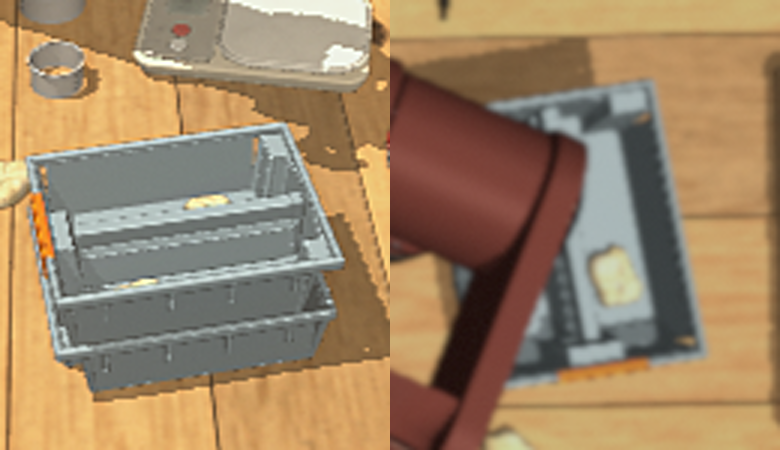

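The side crop shows the upper tote standing level at full stacking height on the lower, with its orange end at (42,225) over the plain end. The dough is flat inside and the gripper is clear, so I'm handing in.

```bash
python3 -c "
from station import order
print(order.finish_job())"
```

```text
the job is handed in; nothing more can be done
None
```

I laid the weighed dough flat in the lower tote's free place (the first grasp slipped, the second held), stacked the upper tote on it end for end at full stacking height, and handed the job in; no verdict was returned.

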